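# Open the supply-terminal cover of a fuse box

### The arm

A 7-joint arm with a two-finger parallel gripper is mounted at the origin on the work surface. World frame = base frame: x ahead of the robot, y to its left, z up, the work surface at z = 0. Lengths are in m, angles in degrees, forces in N, time in s.
With the tool pointing down it reaches from about 0.35 to 0.9 m from the base axis. Payload 8.1 kg.
Tool frame: the origin (TCP) lies between the finger pads; the fingertips stand 22 mm ahead of it and the grasp point (between the pads) lies 3 mm ahead of it; z points along the fingers, y is the line along which they close (so a half turn about z gives the same grasp; the last joint's range is limited). The gripper opens to 92 mm and grips with 3 to 60 N. Pads are 19 mm wide; open, the fingers measure 130 mm over their backs; the gripper's body (75 mm by 190 mm) begins 47 mm behind the grasp point.
Start: joints at [62.533, 24.895, 1.432, 90.138, -0.665, 64.973, -4.303], TCP at [0.23, -0.581, 0.211] pointing down, gripper open.
Joint ranges: [-149.89, 149.89], [-25.12, 119.58], [-72.63, 75.52], [4.76, 147.25], [-75.54, 255.54], [6.69, 114.76], [-157.13, 157.13]. Speed limits (degrees/s): [127.2, 127.2, 172.46, 172.46, 180, 180, 180].

### API

Orientations are given as a 3x3 rotation matrix whose columns are the frame's x, y, z axes.
In Python, from rig import r gives the robot as it stands.
- The arm moves only by the tool drive_tool, never from a script. Its argument "series" is one flat list of numbers, 7 for each row, row after row: the turn, a rotation vector about the tool's x, y, z in rad, then the shift along the tool's x, y, z in cm, then the finger opening in cm, from 0 to 9.18. A call has 1 to 8 rows; each row is the pose to reach, as a shift and turn from the pose commanded when the call began, along the tool's axes at that moment; what a row does not reach only later rows make up. A row lasts 1/8 s, in which the tool goes at most 62.5 mm and 10.7 degrees, less where a joint would pass 70% of its speed; a pose out of reach is approached as far as the arm can. A call with a gripper value outside its range is refused whole. The fingers move at their own pace and stop on an object; "newtons" is the grip in N (left out, the last holds). Time passes only in rows, so rows that repeat a pose let the fingers close. It gives the time, the measured TCP pose, the force, the opening and the grip force at its end, in the units of the state.
- r.sense(): the state, without advancing time (a new reading comes with each control period).
- r.read_camera(name): name is "scene" or "side" or "wrist"; returns the picture (480x640x3 uint8, red, green, blue); there is no depth.
- r.get_calibration(name): a dict with "intrinsics" (3x3 intrinsics, pixels), "rvec" (rotation vector, rad) and "tvec" (3), from world to camera coordinates, as OpenCV has them; the wrist camera has in their place "tool_from_camera" (4x4, takes a point from camera to tool coordinates, whose origin is the TCP and whose axes are the flange's). Camera axes: x right, y down, z forward; pixel columns grow to the right and rows downward; lengths in m; the calibration is good to about 2 mm. A picture is of the moment at which its call begins: read the wrist's pose just before it. get_calibration takes no time and is no camera call.
- r.job_done(): hands the job in; it is judged then, once.
The state is a dict: "t": time; "joint_pos": joint angles; "joint_velocities": joint speeds; "tau": joint torques, N m; "tcp_pos": TCP position; "tcp_rot": TCP orientation; "contact_force": force on the tool from outside, world axes, zero at the start; "moment": the same for the moment, N m; "grip_width": opening from 0.0 (shut) to 1.0 (fully open); "gripper_force": force on a finger pad.
Only numpy, scipy, OpenCV 4.12 (cv2) and the standard library are available. Lean on these libraries where they do the work, as an engineer would, in place of code of your own. Each camera call takes 0.05 s, during which the arm holds its last target. There are 200 camera calls.

### The job

Uncover the supply terminal of the fuse box: press its snap tab in so that the terminal cover springs free, then push the cover by its finger ledge off its seat, along the top of the box, until the terminal well is completely open. Do it with the fingertips alone: the cover is pushed, never lifted or tipped up, and the tools and parts lying around the box stay where they are.

Things in the scene. Friction and masses are not known exactly. Their poses are not given: they have to be found in the camera images.
- fusebox: Black fuse box bolted to the bench, fixed; sizes in mm. Origin on the bench; x runs from the snap-tab end (nearest the robot) to the far end, the way the cover slides; z up. Body x -145 to 125, y +-70, bracket y +-98. Cover runs on runners 90 above the bench, between curbs 108 apart (tops at 95). End stop: near face x = 117, top 98. Spring pockets x -100 to -64, |y| 34 to 58, top 95.
- tab_pad (a point): Middle of the top of the snap tab's thumb pad: ribbed grey pad, 39 long (box x) x 44 wide, just in front of the cover; at rest at (-85, 0, 95) in the box's frame. Press it straight down. Sizes in mm.
- snap_tab (a joint): Bend of the tab's tongue (rad): 0 at rest, grows as the pad is pressed, stop at 0.13 (middle of the pad 6.5 down). The root is 50 in front of the pad's middle. It lets the cover go at about 0.05 to 0.07 (3 to 4 down); takes 5 to 9 N. Springs back when released. Sizes in mm.
- cover: Terminal cover: loose grey plastic plate 85 (box x) x 104 x 4 thick, about 80 g, axes as the box's. Origin: centre of its underside; latched at (-19.5, 0, 90) in the box's frame. When the tab lets go, springs push it 13 along +x within half a second and it cannot latch again; then it slides freely (under 1 N). Past the lips after 68 of travel, clear of the well after 80, at the end stop after 94.
- cover_ledge (a point): Middle of the face to push of the cover's finger ledge, the face towards the tab. The ledge stands across the cover's end nearest the tab, 76 wide, 5 thick, from the plate's top (94 above the bench) up to 108; this point is 101 above the bench. Sizes in mm.
- spray_can: Bystander: aerosol can, 65 diameter, 197 high, upright; origin at the centre of its foot. Sizes in mm.
- tape_roll: Bystander: roll of tape lying flat, 104 outside, 76 inside, 36 high; origin at the centre of its underside. Sizes in mm.
- socket: Bystander: deep socket standing on end, 33 diameter, 63 high; origin at the centre of its foot. Sizes in mm.
- relay: Bystander: plug-in relay, 28 x 28 x 41 high, pins up; origin at the centre of its underside. Sizes in mm.
- wrench: Bystander: combination wrench lying flat, 200 long along its x. Sizes in mm.
- screwdriver: Bystander: screwdriver lying flat, 200 long along its x. Sizes in mm.
- ratchet: Bystander: ratchet handle lying beside the box, 205 long along its x, 28 high at the head. Sizes in mm.
- well (a point): Middle of the mouth of the terminal well under the cover, at (-7, 0, 90) in the box's frame. The well is open from x = -32 to 18 there, 80 wide. Two hold-down lips (x -20 to 6, |y| 46 to 60, tops at 99.5) reach over the cover's side edges. Sizes in mm.
There are look-alikes about, which are no part of the job. What is shaped like the cover but brown is not meant.

How it is judged (in metres and radians):
On the way, in this order (a step that is already met when the one before it is completed fails the run):
1. the snap tab is pressed in (value of joint snap_tab above 0.05 rad), for 0.05 s.
2. the cover has been pushed off the well (x of cover in the frame of fusebox above 0.0555 m), for 0.1 s.
At the end, for the whole second after the job is handed in: The cover lies flat and at rest on the runners of the box, at least 75 mm along from where it was latched (its ledge within 5 mm of the well's far edge or beyond), and the snap tab has sprung back (x of cover in the frame of fusebox above 0.0555 m and z of cover in the frame of fusebox between 0.086 and 0.096 m and angle between cover's own z axis and vertical below 0.1 rad and value of joint snap_tab below 0.02 rad and linear speed of cover below 0.01 m/s); the robot touches nothing.
It fails at once if the cover is lifted more than 15 mm off its runners (z of cover in the frame of fusebox above 0.105 m).
It fails at once if the cover is tipped up more than 0.3 rad (angle between cover's own z axis and vertical above 0.3 rad).
It fails at once if the cover falls off the box (z of cover in the frame of fusebox below 0.075 m).
It fails at once if a tool or part lying around the box is moved more than 30 mm (distance of any of spray_can, tape_roll, socket, relay, wrench, screwdriver, ratchet from where it was at the start of the episode above 0.03 m).
It also fails if it takes over 35 s, if anything falls off the work surface, if the arm or the gripper's body presses on something with over 40 N, if the wrist force passes 120 N, or if a joint passes its speed limit or range.

## Working session

There is one attempt and no reset: what is moved stays moved. The work goes in short steps, Python scripts to look and compute and a tool call to move; the robot and the scene stay as the last step left them, time stands still between calls to the robot, and variables do not carry over. Pictures are saved under pics/ and viewed, at most 10 in all, crops included, and the job is handed in when it is done.

Besides the shell and the picture viewer there is one more tool, called after "Emit:" by a JSON object that holds its "name" and its "arguments". drive_tool: Moves the arm, as the interface text tells. Its arguments: {"type":"object","properties":{"series":{"type":"array"},"newtons":{"type":"number"}},"required":["series"]}

```bash
mkdir -p pics; python3 - <<'E'
from rig import r
import cv2,numpy as np
s=r.sense();print(s['t'],s['tcp_pos'],np.round(s['tcp_rot'],3).tolist(),s['contact_force'],s['grip_width'])
for n in("scene","side"):
    im=r.read_camera(n);cv2.imwrite(f"pics/{n}0.png",im[:,:,::-1])
    c=r.get_calibration(n);print(n,c)
print(r.get_calibration("wrist"))
E
```

```text
0.0 [ 0.22971191 -0.58069902  0.21066303] [[0.93, 0.368, -0.001], [0.368, -0.93, 0.001], [-0.0, -0.002, -1.0]] [ 0.38081828 -0.40870233  0.05493998] 0.9979465141702012
scene {'intrinsics': array([[453.56963867,   0.        , 324.20503666],
       [  0.        , 453.56963867, 239.654907  ],
       [  0.        ,   0.        ,   1.        ]]), 'rvec': array([ 1.87648193,  1.27289866, -0.62508842]), 'tvec': array([-0.26459797, -0.22963155,  1.44002924])}
side {'intrinsics': array([[484.39600865,   0.        , 316.02650352],
       [  0.        , 484.39600865, 240.49854183],
       [  0.        ,   0.        ,   1.        ]]), 'rvec': array([ 0.81465229, -2.5068609 ,  1.1210083 ]), 'tvec': array([0.51196949, 0.24951932, 0.90702663])}
{'intrinsics': array([[362.11456749,   0.        , 323.88964555],
       [  0.        , 362.11456749, 239.77153305],
       [  0.        ,   0.        ,   1.        ]]), 'tool_from_camera': array([[ 9.48710179e-04, -9.57069000e-01, -2.89858636e-01,
         7.72114641e-02],
       [ 9.99999541e-01,  8.68899191e-04,  4.04035792e-04,
        -6.99522402e-04],
       [-1.34832197e-04, -2.89858886e-01,  9.57069385e-01,
        -1.74246102e-01],
       [ 0.00000000e+00,  0.00000000e+00,  0.00000000e+00,
         1.00000000e+00]])}
```

View pics/scene0.png

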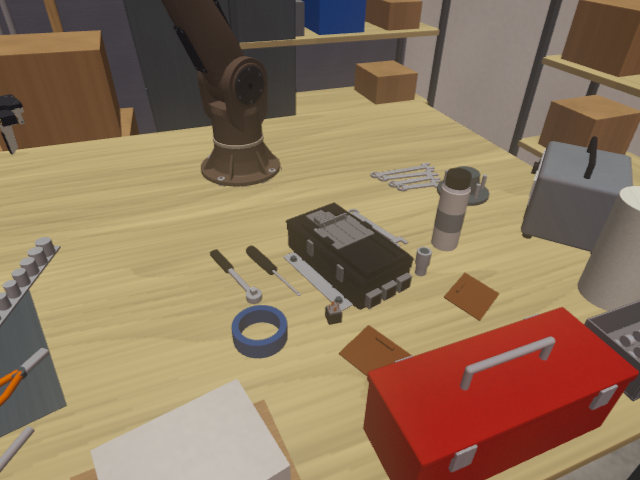

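View pics/side0.png

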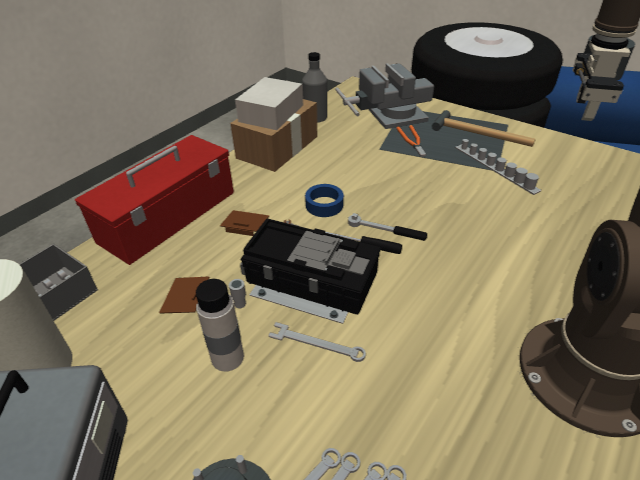

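Scene: the black fuse box is at about (348,250), with its grey tab pad (325,220) and cover (345,230) on top. Two brown plates lie on the bench at (375,352) and (470,295). In the side view the box is at (312,262), cover at (315,247) and pad at (350,260). The grey plate on the box is the one meant; the brown ones are look-alikes. I'll confirm with a crop.

```bash
python3 - <<'E'
import cv2
a=cv2.imread("pics/scene0.png")[198:298,285:415];b=cv2.imread("pics/side0.png")[212:312,240:385]
cv2.imwrite("pics/c1.png",cv2.resize(a,None,fx=6,fy=6,interpolation=cv2.INTER_CUBIC))
cv2.imwrite("pics/c2.png",cv2.resize(b,None,fx=5.5,fy=5.5,interpolation=cv2.INTER_CUBIC))
E
```

```text
(no output)
```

View pics/c1.png

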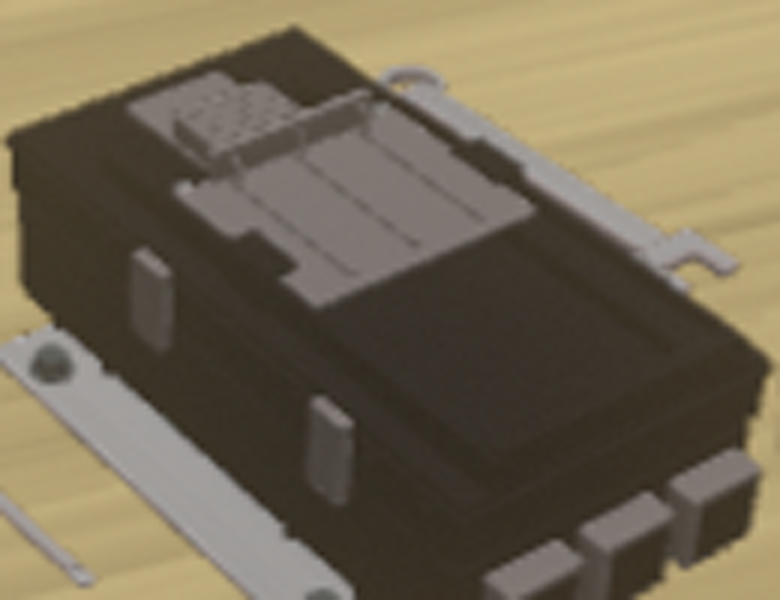

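View pics/c2.png

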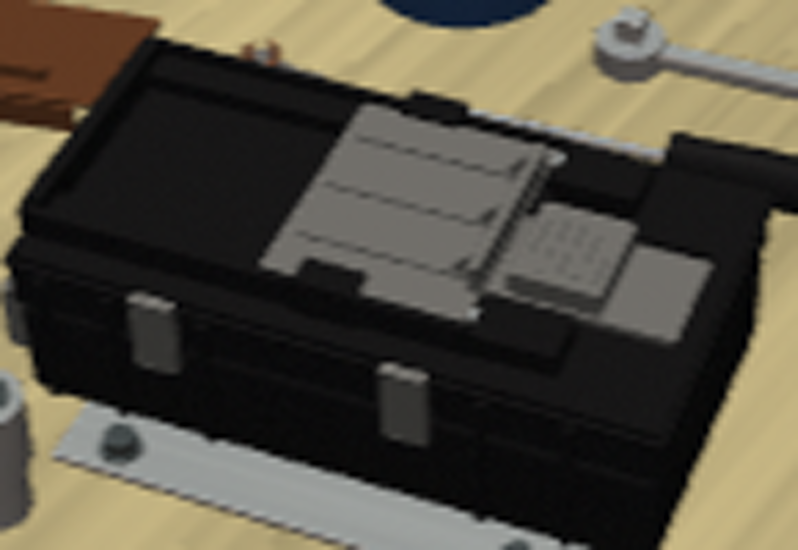

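The crops show the grey cover with its ledge on the box and the ribbed grey pad just in front. Now I'll cast rays for the cover corners.

```bash
cat > h.py <<'E'
from rig import r
import cv2,numpy as np
def ray(n,uv,z):
    c=r.get_calibration(n);R=cv2.Rodrigues(c['rvec'])[0];o=-R.T@c['tvec']
    return plane(c['intrinsics'],R.T,o,uv,z)
def plane(K,R,o,uv,z):
    d=R@np.linalg.inv(K)@np.array([*uv,1.]);return o+d*(z-o[2])/d[2]
E
python3 - <<'E'
from h import *
S=lambda u,v:(285+u/6-.4,198+v/6-.4); D=lambda u,v:(240+u/5.5-.4,212+v/5.5-.4)
L=[("scene",S(*p),z) for p,z in [((318,307),.094),((537,210),.094),((178,187),.094),((372,95),.108),((215,163),.108)]]
L+=[("side",D(*p),z) for p,z in [((262,265),.094),((362,103),.094),((478,318),.094),((565,155),.108),((637,225),.095),((545,203),.095)]]
for n,p,z in L: print(n,np.round(p,1),np.round(ray(n,p,z),4))
E
```

```text
scene [337.6 248.8] [0.6165 0.0603 0.094 ]
scene [374.1 232.6] [0.5906 0.1593 0.094 ]
scene [314.3 228.8] [0.5308 0.0416 0.094 ]
scene [346.6 213.4] [0.518  0.1254 0.108 ]
scene [320.4 224.8] [0.5401 0.0523 0.108 ]
side [287.2 259.8] [0.5913 0.1608 0.094 ]
side [305.4 230.3] [0.6184 0.0625 0.094 ]
side [326.5 269.4] [0.5071 0.1363 0.094 ]
side [342.3 239.8] [0.5236 0.0546 0.108 ]
side [355.4 252.5] [0.486  0.0602 0.095 ]
side [338.7 248.5] [0.5222 0.0703 0.095 ]
```

Both views agree: the cover's far corners are 102 mm apart (104 expected). The box yaw is about 15°, its origin is about (0.582, 0.105) and the pad is about (0.499, 0.084), within reach. Next I move to a hover before the pad with the fingers shut.

Emit:
{"name": "drive_tool", "arguments": {"series": [0, 0, 0.015, 4, -4.6, 0, 0, 0, 0, 0.03, 8, -9.3, 0, 0, 0, 0, 0.045, 12, -13.9, 0, 0, 0, 0, 0.06, 16, -18.5, 0, 0, 0, 0, 0.075, 20, -23.2, 0, 0, 0, 0, 0.09, 24, -27.8, 0, 0, 0, 0, 0.1, 28, -32.5, 0, 0, 0, 0, 0.115, 32, -37, 0, 0]}}

```text
t: 1.1
tcp_pos: [0.3915, -0.1175, 0.2115]
tcp_rot: [[0.966, 0.258, 0.0], [0.258, -0.966, -0.0], [0.0, 0.0, -1.0]]
contact_force: [0.9, -0.8, -0.9]
grip_width: 0.181
gripper_force: 0.0
```

Emit:
{"name": "drive_tool", "arguments": {"series": [0, 0, 0, 3, -4.4, 0, 0, 0, 0, 0, 6, -8.8, 0, 0, 0, 0, 0, 8.5, -12.7, 0, 0, 0, 0, 0, 11, -16.3, 0, 0, 0, 0, 0, 11, -16.3, 0, 0, 0, 0, 0, 11, -16.3, 0, 0]}}

```text
t: 1.85
tcp_pos: [0.455, 0.0658, 0.211]
tcp_rot: [[0.966, 0.259, -0.001], [0.259, -0.966, -0.001], [-0.001, 0.0, -1.0]]
contact_force: [-1.5, 0.1, 0.1]
grip_width: 0.005
gripper_force: 0.0
```

```bash
python3 - <<'E'
from h import *
s=r.sense();im=r.read_camera("wrist");cv2.imwrite("pics/w1.png",im[:,:,::-1])
print(s['t'],s['tcp_pos'],s['contact_force']);np.savez("w1.npz",p=s['tcp_pos'],R=s['tcp_rot'])
E
```

```text
1.85 [0.45499101 0.06580092 0.21101175] [-1.46463254  0.14170452  0.05998741]
```

View pics/w1.png

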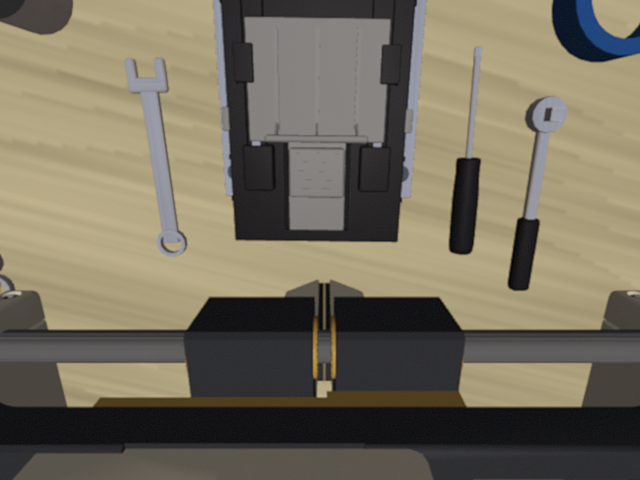

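The wrist view shows the pad centred near (317,172), the ledge at row 138 (columns 262–368), and the cover's far corners at (245,17) and (391,19). The box is well aligned with the tool.

```bash
python3 - <<'E'
from h import *
d=np.load("w1.npz");p,R=d['p'],d['R'];c=r.get_calibration("wrist");T=c['tool_from_camera']
for n,uv,z in [("padL far",(290,147),.095),("padR far",(344,147),.095),("padL near",(289,197),.095),("padR near",(344,197),.095),("ledgeL",(264,136),.108),("ledgeR",(367,136),.108),("farL",(245,17),.094),("farR",(391,19),.094)]:
    q=plane(c['intrinsics'],R@T[:3,:3],R@T[:3,3]+p,uv,z);print(n,np.round(q,4),"tool",np.round(R.T@(q-p)*100,2))
E
```

```text
padL far [0.5103 0.1083 0.095 ] tool [ 6.46 -2.68 11.59]
padR far [0.5212 0.0678 0.095 ] tool [ 6.46  1.51 11.59]
padL near [0.4719 0.1    0.095 ] tool [ 2.54 -2.87 11.6 ]
padR near [0.4835 0.057  0.095 ] tool [ 2.54  1.58 11.6 ]
ledgeL [0.5138 0.1277 0.108 ] tool [ 7.29 -4.46 10.29]
ledgeR [0.5335 0.0545 0.108 ] tool [ 7.3   3.12 10.29]
farL [0.5887 0.16   0.094 ] tool [15.37 -5.64 11.68]
farR [0.6144 0.0598 0.094 ] tool [15.26  4.7  11.68]
```

Emit:
{"name": "drive_tool", "arguments": {"series": [0, 0, 0, 4.4, -0.6, 3, 0, 0, 0, 0, 4.4, -0.6, 6.5, 0, 0, 0, 0, 4.4, -0.6, 8.4, 0, 0, 0, 0, 4.4, -0.6, 9.0, 0, 0, 0, 0, 4.4, -0.6, 9.3, 0, 0, 0, 0, 4.4, -0.6, 9.5, 0, 0, 0, 0, 4.4, -0.6, 9.6, 0, 0, 0, 0, 4.4, -0.6, 9.6, 0]}}

```text
t: 2.9
tcp_pos: [0.4966, 0.0837, 0.1158]
tcp_rot: [[0.966, 0.259, 0.001], [0.259, -0.966, -0.0], [0.0, 0.0, -1.0]]
contact_force: [0.4, 0.2, -0.5]
grip_width: 0.007
gripper_force: 0.0
```

Emit:
{"name": "drive_tool", "arguments": {"series": [0, 0, 0, 0, 0, 0.1, 0, 0, 0, 0, 0, 0, 0.2, 0, 0, 0, 0, 0, 0, 0.3, 0, 0, 0, 0, 0, 0, 0.3, 0]}}

```text
t: 3.4
tcp_pos: [0.4963, 0.0837, 0.1123]
tcp_rot: [[0.966, 0.259, -0.0], [0.259, -0.966, -0.0], [-0.0, 0.0, -1.0]]
contact_force: [0.7, 1.1, -0.2]
grip_width: 0.007
gripper_force: 0.0
```

Emit:
{"name": "drive_tool", "arguments": {"series": [0, 0, 0, 0, 0, 0.1, 0, 0, 0, 0, 0, 0, 0.2, 0, 0, 0, 0, 0, 0, 0.2, 0]}}

```text
t: 3.78
tcp_pos: [0.4964, 0.0836, 0.1103]
tcp_rot: [[0.966, 0.259, -0.0], [0.259, -0.966, -0.0], [-0.0, 0.0, -1.0]]
contact_force: [-0.4, 0.1, -0.3]
grip_width: 0.009
gripper_force: 0.0
```

```bash
python3 - <<'E'
from h import *
s=r.sense();im=r.read_camera("side");w=r.read_camera("wrist")
a=cv2.resize(im[205:315,235:395],(640,440),interpolation=2)
cv2.imwrite("pics/s2.png",np.hstack([cv2.resize(im[200:310,240:390],(410,300)),cv2.resize(w[100:400,130:520],(390,300))])[:,:,::-1])
print(s['tcp_pos'],s['contact_force'],s['moment'])
E
```

```text
[0.49635019 0.08363594 0.11031782] [-0.38620477  0.07466819 -0.25118269] [ 0.00884981 -0.01525271 -0.04806239]
```

View pics/s2.png

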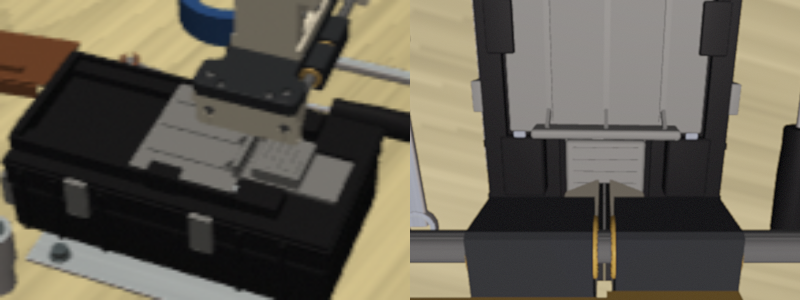

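The side crop shows the gripper above the pad but not clearly on it. I'll project the fingertip and pad into an enlarged side view.

```bash
python3 - <<'E'
from h import *
s=r.sense();p=s['tcp_pos']
out=[]
for n in("side","scene"):
    c=r.get_calibration(n);im=r.read_camera(n)[:,:,::-1].copy()
    P=[p+[0,0,-.022],p,[.4975,.083,.095]]
    q=cv2.projectPoints(np.array(P),c['rvec'],c['tvec'],c['intrinsics'],None)[0][:,0];print(n,np.round(q,1).tolist())
    u,v=np.round(q[0]).astype(int)-[50,75];t=cv2.resize(im[v:v+150,u:u+100],(400,600),interpolation=cv2.INTER_CUBIC)
    for k,col in zip(q,[(0,0,255),(0,255,0),(255,0,0)]): cv2.circle(t,tuple(np.int32((k-[u,v])*4)),3,col,-1)
    out.append(t)
cv2.imwrite("pics/s3.png",np.hstack(out))
E
```

```text
side [[345.1, 259.0], [345.3, 251.4], [344.9, 256.4]]
scene [[325.8, 219.3], [326.0, 211.2], [325.8, 217.2]]
```

View pics/s3.png

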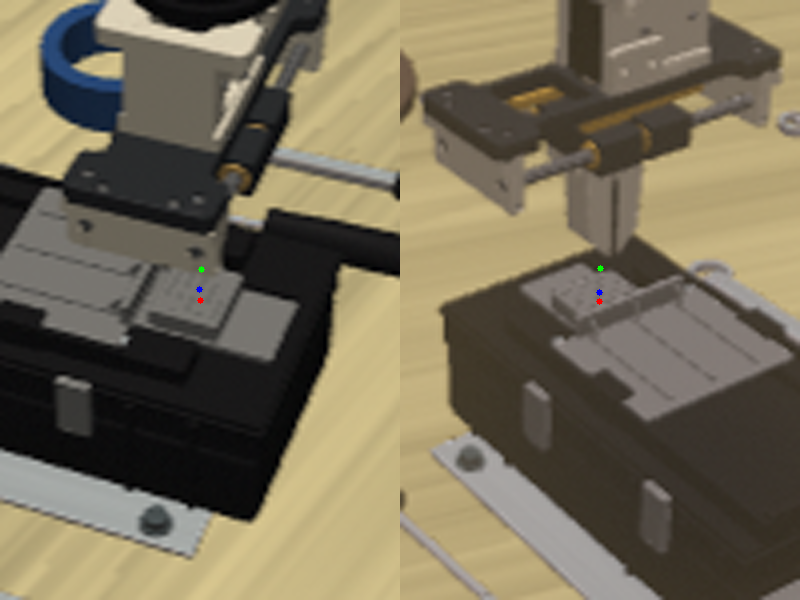

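The scene view shows the fingertip at about (329,207), clearly above the pad, so it is shorter than the pose suggests. I'll triangulate it.

```bash
python3 - <<'E'
from h import *
def P(n):
    c=r.get_calibration(n);return c['intrinsics']@np.c_[cv2.Rodrigues(c['rvec'])[0],c['tvec']]
def tri(a,b):
    X=cv2.triangulatePoints(P("scene"),P("side"),np.array(a,float),np.array(b,float));X=X[:3,0]/X[3]
    e=[ (lambda h:h[:2]/h[2])(P(n)@np.r_[X,1])-q for n,q in(("scene",a),("side",b))]
    return np.round(X,4),np.round(e,1).tolist()
print("tip",tri((329,207),(347.5,250.5)))
print("pad far -y",tri((276+225/4,144+270/4),(295+243/4,184+285/4)))
for z in(.11,.12,.13): print(z,ray("scene",(329,207),z),ray("side",(347.5,250.5),z))
s=r.sense();print(s['tcp_pos'],s['joint_pos'])
E
```

```text
tip (array([0.4905, 0.0897, 0.1187]), [[-1.4, -0.7], [-1.4, 0.7]])
pad far -y (array([0.4798, 0.0914, 0.1062]), [[-5.9, -3.0], [-5.9, 2.9]])
0.11 [0.48144598 0.09730715 0.11      ] [0.49443166 0.07835716 0.11      ]
0.12 [0.49631719 0.09072054 0.12      ] [0.48856572 0.08752316 0.12      ]
0.13 [0.5111884  0.08413394 0.13      ] [0.48269978 0.09668917 0.13      ]
[0.49645041 0.08371303 0.11044025] [   2.80121785   22.47904647  -23.82136213  112.3481311    12.08098932
   47.55481567 -102.61411836]
```

Emit:
{"name": "drive_tool", "arguments": {"series": [0, 0, 0, 0, 0, 0.4, 0, 0, 0, 0, 0, 0, 0.8, 0, 0, 0, 0, 0, 0, 1.1, 0, 0, 0, 0, 0, 0, 1.4, 0, 0, 0, 0, 0, 0, 1.4, 0]}}

```text
t: 4.6
tcp_pos: [0.4963, 0.0837, 0.0961]
tcp_rot: [[0.966, 0.259, -0.0], [0.259, -0.966, -0.0], [-0.0, 0.0, -1.0]]
contact_force: [0.2, 0.0, -0.5]
grip_width: 0.002
gripper_force: 0.0
```

```bash
python3 - <<'E'
from h import *
s=r.sense();print(s['tcp_pos'],s['contact_force'])
im=r.read_camera("scene")[150:250,265:395,::-1]
w=r.read_camera("wrist")[90:390,150:490,::-1]
cv2.imwrite("pics/s4.png",np.hstack([cv2.resize(im,(455,350),interpolation=2),cv2.resize(w,(340,350))]))
E
```

```text
[0.49625539 0.08365219 0.09614853] [ 0.17023866  0.02456869 -0.51927448]
```

View pics/s4.png

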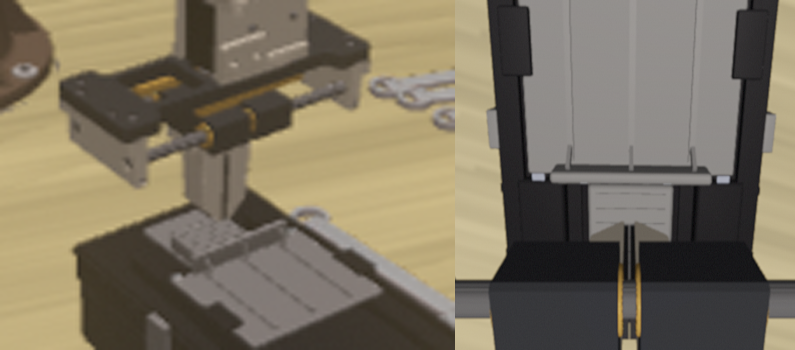

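The fingertip is at about (327,212), roughly 10 mm above the pad and centred across it. I keep descending in small steps, watching the force.

Emit:
{"name": "drive_tool", "arguments": {"series": [0, 0, 0, 0, 0, 0.2, 0, 0, 0, 0, 0, 0, 0.4, 0, 0, 0, 0, 0, 0, 0.5, 0, 0, 0, 0, 0, 0, 0.6, 0, 0, 0, 0, 0, 0, 0.6, 0]}}

```text
t: 5.32
tcp_pos: [0.4964, 0.0837, 0.0904]
tcp_rot: [[0.966, 0.259, -0.0], [0.259, -0.966, -0.0], [-0.0, 0.0, -1.0]]
contact_force: [-1.0, 0.3, -0.5]
grip_width: 0.005
gripper_force: 0.0
```

Emit:
{"name": "drive_tool", "arguments": {"series": [0, 0, 0, 0, 0, 0.1, 0, 0, 0, 0, 0, 0, 0.2, 0, 0, 0, 0, 0, 0, 0.3, 0, 0, 0, 0, 0, 0, 0.3, 0]}}

```text
t: 5.82
tcp_pos: [0.4964, 0.0837, 0.0873]
tcp_rot: [[0.966, 0.259, -0.0], [0.259, -0.966, -0.0], [-0.0, 0.0, -1.0]]
contact_force: [-1.0, 0.8, 0.1]
grip_width: 0.005
gripper_force: 0.0
```

Emit:
{"name": "drive_tool", "arguments": {"series": [0, 0, 0, 0, 0, 0.1, 0, 0, 0, 0, 0, 0, 0.2, 0, 0, 0, 0, 0, 0, 0.3, 0, 0, 0, 0, 0, 0, 0.3, 0]}}

```text
t: 6.32
tcp_pos: [0.4964, 0.0837, 0.0843]
tcp_rot: [[0.966, 0.259, -0.0], [0.259, -0.966, -0.0], [-0.0, 0.0, -1.0]]
contact_force: [-0.2, 0.4, -0.4]
grip_width: 0.006
gripper_force: 0.0
```

```bash
python3 - <<'E'
from h import *
s=r.sense();print(s['tcp_pos'],s['contact_force'])
im=r.read_camera("scene")[165:245,275:395,::-1]
w=r.read_camera("side")[195:295,290:390,::-1]
cv2.imwrite("pics/s5.png",np.hstack([cv2.resize(im,(450,300),interpolation=2),cv2.resize(w,(300,300),interpolation=2)]))
E
```

```text
[0.49635845 0.08366513 0.08430693] [-0.17065061  0.36974926 -0.40893727]
```

View pics/s5.png

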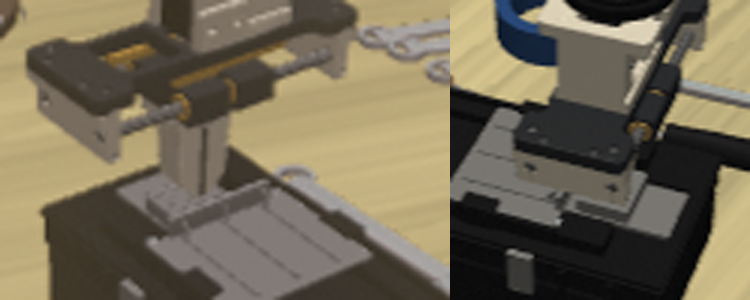

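Scene: the tip at about (330,217) is only a few mm above the pad. Continuing.

Emit:
{"name": "drive_tool", "arguments": {"series": [0, 0, 0, 0, 0, 0.1, 0, 0, 0, 0, 0, 0, 0.2, 0, 0, 0, 0, 0, 0, 0.3, 0, 0, 0, 0, 0, 0, 0.3, 0]}}

```text
t: 6.92
tcp_pos: [0.4963, 0.0837, 0.0813]
tcp_rot: [[0.966, 0.259, -0.0], [0.259, -0.966, -0.0], [-0.0, 0.0, -1.0]]
contact_force: [-0.2, -0.1, -0.2]
grip_width: 0.003
gripper_force: 0.0
```

Emit:
{"name": "drive_tool", "arguments": {"series": [0, 0, 0, 0, 0, 0.1, 0, 0, 0, 0, 0, 0, 0.2, 0, 0, 0, 0, 0, 0, 0.2, 0]}}

```text
t: 7.3
tcp_pos: [0.4965, 0.0837, 0.0794]
tcp_rot: [[0.966, 0.259, 0.0], [0.259, -0.966, -0.0], [0.0, 0.0, -1.0]]
contact_force: [-0.0, -1.1, 0.1]
grip_width: 0.002
gripper_force: 0.3
```

Emit:
{"name": "drive_tool", "arguments": {"series": [0, 0, 0, 0, 0, 0.1, 0, 0, 0, 0, 0, 0, 0.2, 0, 0, 0, 0, 0, 0, 0.2, 0]}}

```text
t: 7.68
tcp_pos: [0.4967, 0.0837, 0.0779]
tcp_rot: [[0.966, 0.259, 0.001], [0.259, -0.966, -0.0], [0.001, 0.0, -1.0]]
contact_force: [-1.5, -0.3, 7.1]
grip_width: 0.007
gripper_force: 3.3
```

```bash
python3 - <<'E'
from h import *
s=r.sense();print(s['tcp_pos'],s['contact_force'],s['moment'])
a=r.read_camera("scene");b=r.read_camera("side");w=r.read_camera("wrist")
for n,i in(("a",a),("b",b),("w",w)): cv2.imwrite(f"pics/k_{n}.png",i[:,:,::-1])
# has anything of the cover moved? compare far part of the cover against the first pictures
for n,i,(u0,u1,v0,v1) in(("scene",a,(330,385,225,255)),("side",b,(282,312,225,262))):
    o=cv2.imread(f"pics/{n}0.png")[:,:,::-1];print(n,np.abs(o.astype(int)-i)[v0:v1,u0:u1].mean())
E
```

```text
[0.49669092 0.08374171 0.07785523] [-1.54655226 -0.28405353  7.07798211] [-0.11456922  0.39445543 -0.00922343]
scene 2.4571717171717173
side 4.651651651651652
```

Emit:
{"name": "drive_tool", "arguments": {"series": [0, 0, 0, 0, 0, 0.1, 0, 0, 0, 0, 0, 0, 0.15, 0, 0, 0, 0, 0, 0, 0.15, 0]}}

```text
t: 8.2
tcp_pos: [0.4967, 0.0838, 0.0761]
tcp_rot: [[0.966, 0.259, 0.001], [0.259, -0.966, 0.0], [0.001, 0.0, -1.0]]
contact_force: [0.4, -0.3, 3.4]
grip_width: 0.007
gripper_force: 2.3
```

```bash
cat > cmp.py <<'E'
from h import *
s=r.sense();print(s['tcp_pos'],s['contact_force'],s['moment'])
for n,(u0,u1,v0,v1) in(("scene",(330,385,225,255)),("side",(270,312,225,262))):
    i=r.read_camera(n);o=cv2.imread(f"pics/{n}0.png")[:,:,::-1];print(n,np.abs(o.astype(int)-i)[v0:v1,u0:u1].mean())
E
python3 cmp.py
```

```text
[0.49672853 0.08379573 0.07609658] [ 0.42650164 -0.28404164  3.39762601] [-0.02652992  0.00606931  0.03976018]
scene 10.14989898989899
side 14.809094809094809
```

The cover sprang free: the force dropped from 7 to 3.4 N and both pictures changed. I press a little deeper to be sure, then rise so the tip clears the pad but stays below the ledge top.

Emit:
{"name": "drive_tool", "arguments": {"series": [0, 0, 0, 0, 0, 0.15, 0, 0, 0, 0, 0, 0, 0.15, 0, 0, 0, 0, 0, 0, 0.15, 0, 0, 0, 0, 0, 0, -0.3, 0, 0, 0, 0, 0, 0, -0.7, 0, 0, 0, 0, 0, 0, -0.7, 0]}}

```text
t: 9.05
tcp_pos: [0.4962, 0.0836, 0.083]
tcp_rot: [[0.966, 0.259, -0.0], [0.259, -0.966, -0.0], [-0.0, 0.0, -1.0]]
contact_force: [0.0, 0.3, -0.3]
grip_width: 0.004
gripper_force: 0.0
```

```bash
python3 cmp.py
```

```text
[0.49622593 0.0836036  0.08299144] [ 0.01191887  0.300756   -0.27118333] [ 0.00131434 -0.02360864 -0.01053879]
scene 10.092929292929293
side 14.753539253539254
```

Clear at TCP z = 0.083. Now I push along the box x: gently to contact first, then on.

Emit:
{"name": "drive_tool", "arguments": {"series": [0, 0, 0, 0.8, 0, 0, 0, 0, 0, 0, 1.6, 0, 0, 0, 0, 0, 0, 2.2, 0, 0, 0, 0, 0, 0, 2.8, 0, 0, 0, 0, 0, 0, 3.4, 0, 0, 0, 0, 0, 0, 4, 0, 0, 0, 0, 0, 0, 4.6, 0, 0, 0, 0, 0, 0, 5.2, 0, 0, 0]}}

```text
t: 10.15
tcp_pos: [0.547, 0.0972, 0.0829]
tcp_rot: [[0.966, 0.259, -0.0], [0.259, -0.966, -0.0], [-0.0, 0.0, -1.0]]
contact_force: [-0.6, 0.5, 0.1]
grip_width: 0.005
gripper_force: 0.1
```

```bash
python3 - <<'E'
from h import *
s=r.sense();print(s['t'],s['contact_force'])
w=r.read_camera("wrist")[:,:,::-1];a=r.read_camera("scene")[180:280,280:410,::-1]
cv2.imwrite("pics/p.png",np.hstack([cv2.resize(a,(455,350),interpolation=2),cv2.resize(w[0:350,150:490],(340,350))]))
E
```

```text
10.15 [-0.62332971  0.51045017  0.05376315]
```

View pics/p.png

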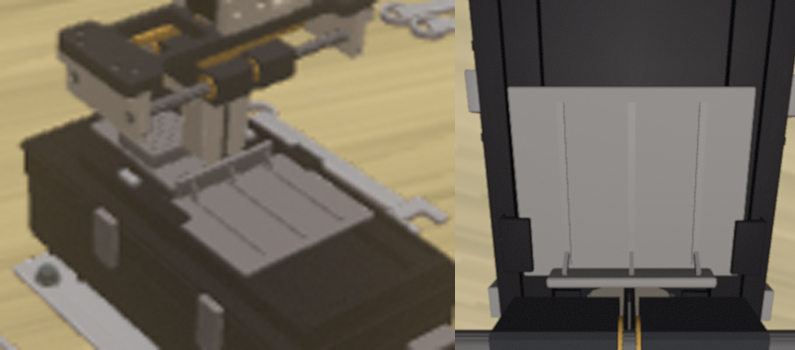

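Last picture: the cover has slid along the runners. The fingers are right behind the ledge (left panel (235,155), right panel (630,280)), centred. I push on, slowing at the end.

Emit:
{"name": "drive_tool", "arguments": {"series": [0, 0, 0, 0.7, 0, 0, 0, 0, 0, 0, 1.4, 0, 0, 0, 0, 0, 0, 2.1, 0, 0, 0, 0, 0, 0, 2.8, 0, 0, 0, 0, 0, 0, 3.4, 0, 0, 0, 0, 0, 0, 3.9, 0, 0, 0, 0, 0, 0, 4.3, 0, 0, 0, 0, 0, 0, 4.6, 0, 0, 0]}}

```text
t: 11.25
tcp_pos: [0.5913, 0.1091, 0.0829]
tcp_rot: [[0.966, 0.259, 0.0], [0.259, -0.966, -0.0], [-0.0, 0.0, -1.0]]
contact_force: [-0.2, -0.1, -0.1]
grip_width: 0.006
gripper_force: 0.4
```

```bash
cat > m.py <<'E'
from h import *
s=r.sense();p,R=s['tcp_pos'],s['tcp_rot'];c=r.get_calibration("wrist");T=c['tool_from_camera']
w=r.read_camera("wrist");g=cv2.cvtColor(w,cv2.COLOR_RGB2GRAY)
x=np.array([.966,.259]);o=np.array([.582,.1047])
# far edge of the cover: along mid columns, from bright cover upward to dark box
for u in(270,300,345,375):
    col=g[:290,u].astype(int);e=np.where((col[4:]-col[:-4])>40)[0]
    for v in e[np.r_[True,np.diff(e)>6]] if len(e) else []:
        q=plane(c['intrinsics'],R@T[:3,:3],R@T[:3,3]+p,(u,v+2),.094);print(u,v+2,"box x of edge",round(float((q[:2]-o)@x),4))
print(s['t'],p,s['contact_force'])
E
python3 m.py
```

```text
270 64 box x of edge 0.1132
270 85 box x of edge 0.1052
270 276 box x of edge 0.0195
300 64 box x of edge 0.1132
300 85 box x of edge 0.1053
300 276 box x of edge 0.0195
345 64 box x of edge 0.1132
345 85 box x of edge 0.1053
345 276 box x of edge 0.0195
375 65 box x of edge 0.1129
375 85 box x of edge 0.1053
375 276 box x of edge 0.0195
11.25 [0.59130171 0.10908005 0.08287342] [-0.20415739 -0.12923589 -0.1025175 ]
```

The cover's far edge is at box x of about 105 mm, so travel is about 82 mm (edge-to-edge length 86 vs 85 given). I push 4 mm more for margin, then back off and rise.

Emit:
{"name": "drive_tool", "arguments": {"series": [0, 0, 0, 0.2, 0, 0, 0, 0, 0, 0, 0.4, 0, 0, 0, 0, 0, 0, 0.4, 0, 0, 0, 0, 0, 0, -0.8, 0, 0, 0, 0, 0, 0, -1.6, 0, -1, 0, 0, 0, 0, -1.6, 0, -4, 0, 0, 0, 0, -1.6, 0, -8, 0, 0, 0, 0, -1.6, 0, -8, 0]}}

```text
t: 12.3
tcp_pos: [0.5772, 0.1056, 0.1669]
tcp_rot: [[0.966, 0.259, 0.006], [0.259, -0.966, 0.001], [0.006, 0.0, -1.0]]
contact_force: [0.5, 0.2, -0.2]
grip_width: 0.007
gripper_force: 0.0
```

```bash
python3 m.py; python3 m.py|tail -1
```

```text
270 62 box x of edge 0.1138
270 202 box x of edge 0.0256
300 63 box x of edge 0.1132
300 201 box x of edge 0.0263
300 284 box x of edge -0.0358
345 63 box x of edge 0.1132
345 201 box x of edge 0.0263
345 283 box x of edge -0.035
375 64 box x of edge 0.1127
375 201 box x of edge 0.0263
12.3 [0.5771917  0.10555391 0.16689774] [ 0.51586037  0.18462943 -0.24083248]
12.35 [0.57617034 0.10503557 0.16494001] [-0.54072049 -1.70167671 -0.47987132]
```

Emit:
{"name": "drive_tool", "arguments": {"series": [0, 0, 0, 0, 0, -1, 0, 0, 0, 0, 0, 0, -1, 0, 0, 0, 0, 0, 0, -1, 0]}}

```text
t: 12.78
tcp_pos: [0.5754, 0.1048, 0.1725]
tcp_rot: [[0.966, 0.259, -0.001], [0.259, -0.966, -0.0], [-0.001, -0.0, -1.0]]
contact_force: [-0.2, -0.8, -0.5]
grip_width: 0.005
gripper_force: 0.0
```

```bash
python3 m.py | tail -3; python3 -c "
from rig import r
print(r.job_done())"
```

```text
375 61 box x of edge 0.1128
375 196 box x of edge 0.0264
12.775 [0.57544183 0.10484161 0.17253136] [-0.18874933 -0.82434149 -0.45937973]
the job is handed in; nothing more can be done
None
```

The job is handed in at about 13 s with no verdict returned: the tab was pressed and released, the cover was pushed about 87 mm along the runners (75 needed) so the well is open, and the gripper is clear of the box.

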